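# Tighten the lens retaining ring of a tracing projector with a two-pin spanner

### The arm

A 6-joint arm with a two-finger parallel gripper is mounted at the origin on the work surface. World frame = base frame: x ahead of the robot, y to its left, z up, the work surface at z = 0. Lengths are in mm, angles in rad, forces in N, time in s.
With the tool pointing down it reaches from about 300 to 875 mm from the base axis. Payload 6.4 kg.
Tool frame: the origin (TCP) lies midway between the tips of the shut fingers; the grasp point (between the pads) lies 19 mm behind it; z points along the fingers, y is the line along which they close (so a half turn about z gives the same grasp; the last joint's range is limited). The gripper opens to 85 mm and grips with 20 to 120 N. Pads are 22 mm wide; open, the fingers measure 114 mm over their backs; the gripper's body (76 mm by 85 mm) begins 54 mm behind the grasp point. The pads swing forward as they close: fully open they stand 13 mm farther back than shut.
Start: joints at [1.06, 0.181, 1.607, -0, 1.354, -0.206], TCP at [172.547, 548.515, 231.288] pointing down, gripper open.
Joint ranges: [-2.99, 2.99], [-0.89, 2.07], [0.3, 2.58], [-1.14, 4.28], [0, 2.63], [-3.12, 3.12]. Speed limits (rad/s): [2.57, 2.57, 3.01, 3.14, 3.14, 3.14].

### API

Orientations are given as a rotation vector (axis times angle).
In Python, from plant import telemetry, optics, job gives the robot as it stands.
- The arm moves only by the tool drive_tool, never from a script. Its argument "commands" is a list of rows, each a list of 3 entries, a list of its own where there are three numbers: the finger opening in mm, from 0 to 85.4, then the shift along the tool's x, y, z in mm, then the turn about the tool's z in degrees. In form: [[grip, [tx, ty, tz], spin], ...]. A call has 1 to 8 rows; each row shifts and turns the commanded pose from where the row before left it, along the tool's axes as they then stand; what a row does not reach is not made up. A row lasts 1/10 s, in which the tool goes at most 50 mm and 8.59 degrees, less where a joint would pass 70% of its speed; a pose out of reach is approached as far as the arm can. A call is refused whole if a number of a shift passes 50 or a number of a turn 8.59, either way. A call with a gripper value outside its range is refused whole. The fingers move at their own pace and stop on an object; "newtons" is the grip in N (left out, the last holds). Time passes only in rows, so rows that do not move let the fingers close. It gives the time, the measured TCP pose, the force and the opening at its end, in the units of the state.
- telemetry.observe(): the state, without advancing time (a new reading comes with each control period).
- optics.grab_frame(name): name is "side" or "top" or "wrist"; returns (picture, depth): 420x560x3 uint8, red, green, blue; 420x560 float32, mm along the optical axis (not along the pixel's ray), 0 where there is no reading.
- optics.get_calibration(name): a dict with "camera_matrix" (3x3 intrinsics, pixels), "k1" (the pictures are not rectified: a ray, as slopes to the right and down, at radius r is drawn at 1 + k1 r^2 times it, then the intrinsics apply), "R" (3x3) and "t" (3): a world point X has camera coordinates R X + t. Camera axes: x right, y down, z forward; pixel columns grow to the right and rows downward; lengths in mm; the calibration is good to about 2 mm. A picture is of the moment at which its call begins: read the wrist's pose just before it. get_calibration takes no time and is no camera call; for the wrist camera it gives the pose at the moment of the call.
- job.job_done(): hands the job in, once; it reports no verdict.
The state is a dict: "clock": time; "qpos": joint angles; "joint_velocities": joint speeds; "joint_efforts": joint torques, N m; "tool_pos": TCP position; "tool_rot": TCP orientation; "ft_force": force on the tool from outside, world axes, zero at the start; "ft_torque": the same for the moment, N m; "finger_gap": opening from 0.0 (shut) to 1.0 (fully open).
Only numpy, scipy, OpenCV 4.12 (cv2) and the standard library are available. Lean on these libraries where they do the work, as an engineer would, in place of code of your own. Each camera call takes 0.05 s, during which the arm holds its last target. There are 200 camera calls.

### The job

Take the red-handled two-pin spanner from its wooden stand, feel its pins lightly into the two holes of the brass ring sunk in the projector's lens barrel, without scratching the ring's face, and turn the ring clockwise until it is fully home and nipped up snug, without forcing it. Then put the spanner back in its stand, pins down in the stand's two wells, let go, and leave the paints and the brayer where they are.

Things in the scene. Friction and masses are not known exactly. Their poses are not given: they have to be found in the camera images.
- spanner: Loose two-pin spanner, 0.12 kg, upright in the stand at the start. Origin midway between the two pin tips, at their level; z up along the handle. Steel pins 6 mm thick, 16 mm long, on its x axis at +20 and -20 mm (same after a half turn); above them a steel crossbar 60 x 24 x 8 mm (x, y, z), its underside at z = 16 mm.
- spanner_grip (a point): Middle of the spanner's flat red handle, 52 mm above the pin tips; axes as the spanner's. The handle is 34 mm along x, 16 mm thick along y (grip it across this, from above) and 56 mm tall (28 mm above and below this point).
- stand: Fixed wooden block 90 x 60 x 24 mm (x, y, z), origin at the centre of its underside, z up. Its top has two square wells 13 mm wide, 20 mm deep, at x = +20 and -20 mm. Parked, the spanner's pins hang in them and its crossbar rests on the top: the spanner's origin is then 8 mm above the stand's, and its x axis lies along the stand's, either way round.
- projector: Fixed tracing projector lying on its back: white case 200 x 170 x 70 mm (x, y, z), origin at the centre of its underside, z up. From the middle of its top rises a black lens barrel, outer radius 40 mm, bore radius 31 mm, bore axis on this z axis, rim 98 mm above the origin. A small red mark on the rim points to the projector's +x.
- barrel_rim (a point): Centre of the barrel's mouth, at rim level, axes as the projector's. 8 mm below lies the brass ring's flat face: outer radius 27 mm, opening radius 8 mm over a blue lens, 8 mm thick. Lens and ring sit off the bore's axis by an unknown shift, up to 3 mm in x and in y, not shown in the poses: feel for the holes. A gasket below gives 1 mm per 8 N of press (3 mm at most) and a little under twist, springing back.
- ring (a joint): Turn of the ring, rad, clockwise seen from above: 0 loose (its two through holes along the projector's x axis), 1.2 home at its stop; starts at 0 to 0.45. Holes 7.6 mm wide, 20 mm either side of its centre; pins go in 6 to 8 mm (at 8 the crossbar meets the rim). Friction 0.1 N m; snug is 0.3 to 0.5 N m at the stop. Over 18 N on its face outside the holes scratches it; over 40 N in all harms it.
- jar: Bystander: white plastic paste jar, 100 mm diameter, 105 mm tall, origin at its base.
- dropper: Bystander: small teal ink bottle, 32 mm diameter, 85 mm tall, origin at its base.
- tub: Bystander: open clear tub of teal paint, 72 mm diameter, 32 mm tall, origin at its base.
- brayer: Bystander: ink roller lying on the table, wooden roller 44 mm diameter and 64 mm long, red handle to its -x, about 180 mm long in all, origin under its middle.
Things that resemble listed ones, but are neither listed nor needed, are in the scene too. Leave any purple look-alike of the stand alone.

How it is judged:
By the outcome, as a careful person would: the job done as asked, in the order asked, and still so for the second after the job is handed in, with the robot touching nothing.
It also fails if it takes over 72 s, if anything falls off the work surface, if the arm or the gripper's body presses on something with over 40 N, if the wrist force passes 120 N, or if a joint passes its speed limit or range.

## Working session

There is one attempt and no reset: what is moved stays moved. The work goes in short steps, Python scripts to look and compute and a tool call to move; the robot and the scene stay as the last step left them, time stands still between calls to the robot, and variables do not carry over. Pictures are saved under pics/ and viewed, on a budget of 10 in all, crops included, one or two more only if the job needs it, and the job is handed in when it is done.

Besides the shell and the picture viewer there is one more tool, called as name(argument=value, ...) on one line, values as JSON. drive_tool: Moves the arm, as the interface text tells. Its arguments: {"type":"object","properties":{"commands":{"type":"array","items":{"type":"array"}},"newtons":{"type":"number"}},"required":["commands"]}

```bash
mkdir -p pics; ls; cat > h.py <<'E'
import numpy as np, cv2
from plant import telemetry, optics, job
from scipy.spatial.transform import Rotation as Ro
def grab(n):
    c=optics.get_calibration(n); p,d=optics.grab_frame(n); 
    np.savez('last_%s.npz'%n,p=p,d=d,K=c['camera_matrix'],k1=c['k1'],R=c['R'],t=c['t']); return p,d
def load(n): return np.load('last_%s.npz'%n)
def rays(f,uv):
    K=f['K'];uv=np.atleast_2d(np.array(uv,float))
    D=np.array([float(f['k1']),0,0,0,0])
    n=cv2.undistortPoints(uv[:,None],K,D)[:,0]
    return np.c_[n,np.ones(len(n))]
def atz(f,uv,z):
    r=rays(f,uv)@f['R']; o=-f['R'].T@f['t']
    return o+r*((z-o[2])/r[:,2])[:,None]
def bydepth(f,uv):
    uv=np.atleast_2d(uv);r=rays(f,uv);d=np.array([f['d'][int(round(v)),int(round(u))] for u,v in uv])
    return (r*d[:,None]-f['t'])@f['R']
def proj(f,X):
    p,_=cv2.projectPoints(np.atleast_2d(np.array(X,float)),cv2.Rodrigues(np.array(f['R']))[0],np.array(f['t'],float),f['K'],np.array([float(f['k1']),0,0,0,0])); return p[:,0]
def save(n,p): cv2.imwrite('pics/'+n,p[:,:,::-1])
def st():
    s=telemetry.observe(); print({k:np.round(s[k],3).tolist() for k in s if k not in('joint_velocities','joint_efforts')}); return s
E
python3 - <<'E'
from h import *
st()
p,_=grab('top'); save('top1.png',p)
p,_=grab('side'); save('side1.png',p)
E
```

```text
pics
{'clock': 0.0, 'qpos': [1.06, 0.182, 1.608, -0.0, 1.354, -0.206], 'tool_pos': [172.286, 548.015, 230.38], 'tool_rot': [-0.477, -3.105, 0.003], 'ft_force': [0.5, -0.451, 0.724], 'ft_torque': [0.024, -0.006, 0.017], 'finger_gap': 0.997}
```

View pics/top1.png

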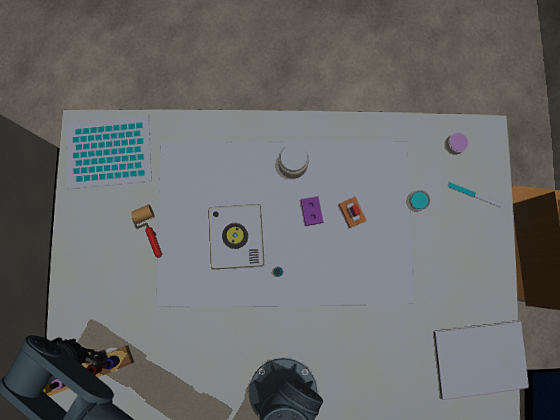

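View pics/side1.png

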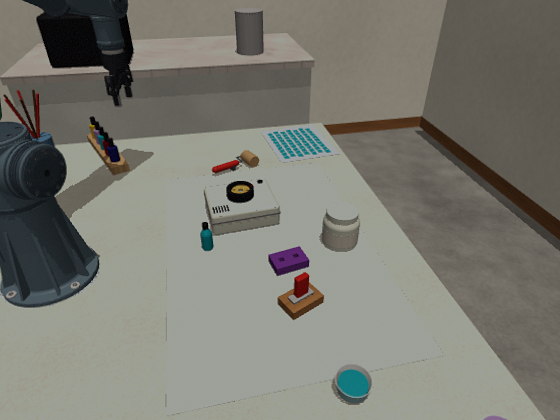

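The top view shows the projector around (236,237), with the stand and spanner at (352,212) and the purple look-alike at (312,211). The side view agrees. Next I'll enlarge these for measurement.

```bash
python3 - <<'E'
from h import *
f=load('top');p=f['p']
a=cv2.resize(p[195:280,200:275],None,fx=7,fy=7,interpolation=cv2.INTER_CUBIC)
b=cv2.resize(p[190:232,332:372],None,fx=7,fy=7,interpolation=cv2.INTER_CUBIC)
c=np.zeros((595,525+280,3),np.uint8);c[:,:525]=a;c[:294,525:]=b;save('crop1.png',c[:,:800])
# fits
print('cam',-f['R'].T@f['t'])
hsv=cv2.cvtColor(p,cv2.COLOR_RGB2HSV)
for q in [(235,237),(226,237),(230,262),(352,212),(363,217),(343,213),(293,158),(278,271),(419,201)]:
  print(q,bydepth(f,q).round(1),p[q[1],q[0]])
E
```

```text
cam [ 396.66418209   18.86401166 1527.88257023]
(235, 237) [[499.3 155.7  91.6]] [ 90 101  96]
(226, 237) [[500.2 186.2  73.6]] [48 49 37]
(230, 262) [[420.9 172.5  64.9]] [134 139 150]
(352, 212) [[ 589.  -223.5   44. ]] [47 26 30]
(363, 217) [[ 575.  -263.4   25.1]] [136  87  49]
(343, 213) [[ 590.1 -198.8    7.4]] [52 33 26]
(293, 158) [[754.4 -25.7 103.1]] [134 138 149]
(278, 271) [[394.1  18.7  89. ]] [51 48 49]
(419, 201) [[ 630.7 -454.2   29.1]] [ 31 130 138]
```

View pics/crop1.png

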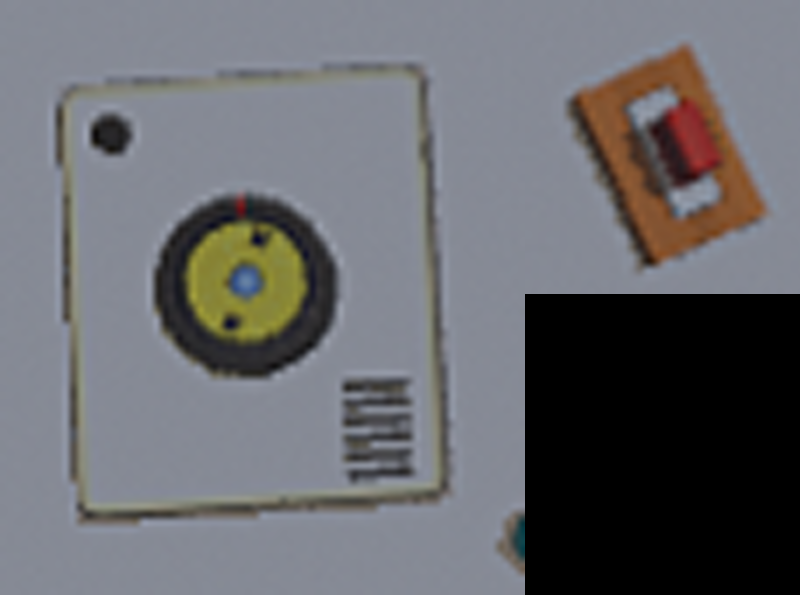

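```bash
python3 - <<'E'
from h import *
f=load('top')
def m(q,o): q=np.array(q,float);return (q+.5)/7-.5+o
S=atz(f,m([(580,95),(688,48),(765,213),(650,265)],(332-75,190)),24)
print(S.round(1),S.mean(0).round(1),np.linalg.norm(np.diff(S[:,:2],axis=0),axis=1))
for a,b in((0,3),(1,2)): d=S[b]-S[a]; print('stand yaw',np.degrees(np.arctan2(d[1],d[0])))
H=atz(f,m([(690,130)],(332-75,190)),80);print('handle top',H)
P=atz(f,m([(247,286),(241,205)],(200,195)),98);print(P)
h=atz(f,m([(260,239),(232,322),(247,282)],(200,195)),90);print(h);
d=h[0]-h[1];print('hole ang',np.degrees(np.arctan2(d[1],d[0])),np.linalg.norm(d))
d=P[1]-P[0];print('mark ang',np.degrees(np.arctan2(d[1],d[0])))
C=atz(f,m([(65,90),(422,68),(444,493),(84,512)],(200,195)),70);print(C.mean(0))
for a,b in((3,0),(2,1)): d=C[b]-C[a]; print('case',np.degrees(np.arctan2(d[1],d[0])),np.linalg.norm(d))
s=st();R=Ro.from_rotvec(s['tool_rot']).as_matrix();print(R.round(3))
E
```

```text
[[ 621.1 -184.7   24. ]
 [ 644.5 -237.    24. ]
 [ 565.2 -273.1   24. ]
 [ 539.8 -217.6   24. ]] [ 592.6 -228.1   24. ] [57.30561573 87.14856399 61.02663474]
stand yaw -158.0222736702125
stand yaw -155.5914120784925
handle top [[ 597.02215229 -227.9445833    80.        ]]
[[503.74558317 155.63348896  98.        ]
 [540.30279674 159.18112299  98.        ]]
[[525.73192537 150.98967712  90.        ]
 [487.98608257 162.81271636  90.        ]
 [506.1562169  156.4397336   90.        ]]
hole ang -17.391995534069554 39.55417683575981
mark ang 5.542817513056137
[504.4412682  155.34848151  70.        ]
case 4.261063380418509 194.20896915668666
case 3.833655802864935 195.58824444443957
{'clock': 0.1, 'qpos': [1.06, 0.181, 1.608, 0.0, 1.354, -0.206], 'tool_pos': [172.289, 548.062, 230.477], 'tool_rot': [-0.477, -3.105, 0.002], 'ft_force': [-0.991, 0.065, -1.017], 'ft_torque': [0.013, -0.039, -0.063], 'finger_gap': 1.002}
[[-0.954  0.3   -0.001]
 [ 0.3    0.954 -0.001]
 [ 0.    -0.002 -1.   ]]
```

Measured so far:
- The projector is at about (504, 155.5) with a yaw of about 4°. The ring holes sit at -17°, so about 0.37 rad.
- The stand is at (593, -228) with a yaw of about 23°.

I'll stop over the projector for a wrist look, then go on to the stand.

drive_tool(commands=[[85,[-36,-23,-5],0],[85,[-36,-23,-5],0],[85,[-36,-23,-5],0],[85,[-36,-23,-5],0],[85,[-36,-23,-5],0],[85,[-36,-23,-5],0],[85,[-36,-23,-5],0],[85,[-36,-23,-5],0]], newtons=80)

```text
clock: 0.9
tool_pos: [392.6, 285.0, 271.2]
tool_rot: [-0.477, -3.105, 0.0]
ft_force: [0.1, -0.5, 0.1]
finger_gap: 0.994
```

drive_tool(commands=[[85,[-36,-23,-5],0],[85,[-36,-23,-5],0],[85,[-36,-23,-5],0],[85,[-36,-23,0],0],[85,[0,0,0],0],[85,[0,0,0],0]])

```text
clock: 1.5
tool_pos: [501.8, 154.9, 285.6]
tool_rot: [-0.48, -3.103, 0.0]
ft_force: [-0.1, 0.6, -1.0]
finger_gap: 0.994
```

```bash
python3 - <<'E'
from h import *
st()
p,d=grab('wrist'); save('w1.png',p); f=load('wrist'); print(-f['R'].T@f['t'],f['R'].round(3))
E
```

```text
{'clock': 1.5, 'qpos': [0.073, 0.027, 1.665, 0.0, 1.451, -1.191], 'tool_pos': [501.781, 154.856, 285.596], 'tool_rot': [-0.48, -3.103, 0.0], 'ft_force': [-0.13, 0.599, -0.954], 'ft_torque': [0.034, -0.032, -0.008], 'finger_gap': 0.994}
[433.53407205 175.70239731 429.67158511] [[ 0.303  0.953 -0.   ]
 [ 0.915 -0.291  0.278]
 [ 0.265 -0.084 -0.961]]
```

View pics/w1.png

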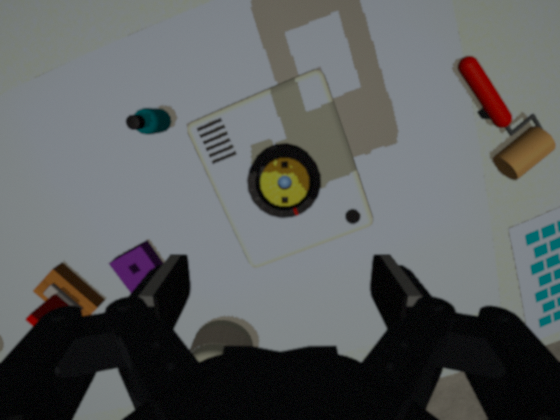

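The wrist view shows the ring at (285,182) with holes at about (284,164) and (285,200), and the red mark at (296,211). I'll measure these with blob centroids.

```bash
python3 - <<'E'
from h import *
f=load('wrist');p=f['p'];hsv=cv2.cvtColor(p,cv2.COLOR_RGB2HSV)
x0,y0=245,140
sub=p[y0:y0+85,x0:x0+80];g=cv2.cvtColor(sub,cv2.COLOR_RGB2GRAY).astype(float)
print(sub[43-20,20:60:4].tolist())
yel=((sub[...,0].astype(int)-sub[...,2])>35).astype(np.uint8)&(sub[...,1]>45)
cs,_=cv2.findContours(yel,cv2.RETR_EXTERNAL,cv2.CHAIN_APPROX_NONE);c=max(cs,key=cv2.contourArea)
e=cv2.fitEllipse(cv2.convexHull(c));print('ring',e,atz(f,[np.array(e[0])+(x0,y0)],90))
m=cv2.drawContours(np.zeros_like(yel),[cv2.convexHull(c)],-1,1,-1)
m=cv2.erode(m,np.ones((3,3),np.uint8))
hole=((m>0)&(yel==0)).astype(np.uint8)
n,_,stt,cen=cv2.connectedComponentsWithStats(hole)
for i in range(1,n):
  if stt[i,4]>8: print(stt[i,4],cen[i]+(x0,y0),atz(f,[cen[i]+(x0,y0)],90))
red=((sub[...,0].astype(int)-sub[...,1]>40)&(sub[...,0].astype(int)-sub[...,2]>40)).astype(np.uint8)
n,_,stt,cen=cv2.connectedComponentsWithStats(red)
for i in range(1,n):print('red',stt[i,4],atz(f,[cen[i]+(x0,y0)],98))
bl=(p.max(2)<45).astype(np.uint8)[y0:y0+85,x0:x0+80]|m
cs,_=cv2.findContours(bl,cv2.RETR_EXTERNAL,cv2.CHAIN_APPROX_NONE);c=max(cs,key=cv2.contourArea);e=cv2.fitEllipse(cv2.convexHull(c))
print('barrel',e,atz(f,[np.array(e[0])+(x0,y0)],98))
save('w1c.png',cv2.resize(np.hstack([sub,np.repeat(hole[...,None]*255,3,2),np.repeat(bl[...,None]*255,3,2)]),None,fx=3,fy=3))
# stand corners case corners
print(atz(f,[(188,124),(322,69),(373,221),(256,266)],70))
E
```

```text
[[4, 2, 3], [68, 51, 12], [109, 99, 31], [105, 90, 27], [58, 44, 13], [13, 13, 6], [94, 71, 17], [99, 75, 19], [96, 72, 15], [37, 25, 4]]
ring ((39.05583572387695, 42.096656799316406), (49.200721740722656, 49.87362289428711), 93.56948852539062) [[505.36869638 157.69893181  90.        ]]
39 [284.17948718 164.30769231] [[486.36427396 163.8102427   90.        ]]
158 [284.20886076 181.57594937] [[504.85463566 158.03912656  90.        ]]
16 [284.5 199.5] [[524.73206282 152.14673859  90.        ]]
red 29 [[538.75208311 160.05768829  98.        ]]
barrel ((38.81068420410156, 39.96060562133789), (70.61315155029297, 72.10367584228516), 177.1048583984375) [[501.33326303 158.57966716  98.        ]]
[[412.322046    73.22440079  70.        ]
 [402.32834169 233.4878493   70.        ]
 [589.34080369 246.48035604  70.        ]
 [603.4632576   89.47643945  70.        ]]
```

Wrist and top agree on the ring centre: about (505.5, 157.5), with holes at about -17°. Now the stand.

drive_tool(commands=[[85,[-25.4,-42.1,5],0],[85,[-25.4,-42.1,5],0],[85,[-25.4,-42.1,5],0],[85,[-25.4,-42.1,5],0],[85,[-25.4,-42.1,5],0],[85,[-25.4,-42.1,5],0],[85,[-25.4,-42.1,5],0],[85,[-25.4,-42.1,5],0]])

```text
clock: 2.35
tool_pos: [595.0, -226.5, 246.1]
tool_rot: [-0.473, -3.106, -0.001]
ft_force: [0.7, -0.7, -0.2]
finger_gap: 0.999
```

drive_tool(commands=[[85,[0,0,0],-8.2],[85,[0,0,0],-8.2],[85,[0,0,0],-8.2],[85,[0,0,0],-8.2],[85,[0,0,0],-8.2],[85,[0,0,0],0],[85,[0,0,0],0]])

```text
clock: 3.05
tool_pos: [594.7, -225.2, 246.2]
tool_rot: [0.637, -3.076, -0.001]
ft_force: [0.7, 0.4, 0.1]
finger_gap: 0.999
```

```bash
python3 - <<'E'
from h import *
st()
p,d=grab('wrist'); save('w2.png',p); f=load('wrist'); print(-f['R'].T@f['t'])
E
```

```text
{'clock': 3.05, 'qpos': [-0.548, 0.303, 1.428, 0.0, 1.411, -2.528], 'tool_pos': [594.696, -225.219, 246.232], 'tool_rot': [0.637, -3.076, -0.001], 'ft_force': [0.726, 0.429, 0.079], 'ft_torque': [-0.063, 0.023, -0.033], 'finger_gap': 0.999}
[ 528.81557059 -254.22714945  390.23423116]
```

View pics/w2.png

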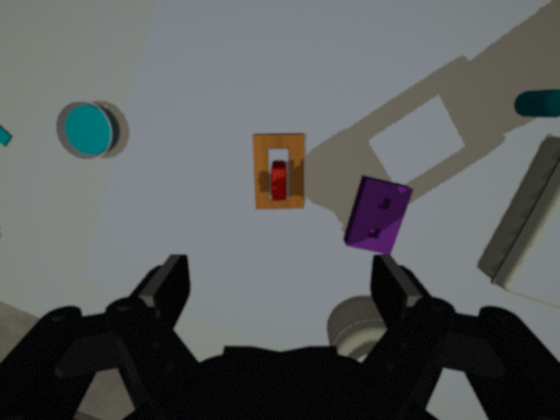

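The stand is upright in this view, with corners at (253,134), (305,133), (304,208) and (256,209), and the red handle is at (279,180).

```bash
python3 - <<'E'
from h import *
f=load('wrist');p=f['p'].astype(int)
C=atz(f,[(253.5,134),(305,133.5),(304,208.5),(256,209)],24);print(C.mean(0))
for a,b in((3,0),(2,1)): d=C[b]-C[a];print(np.degrees(np.arctan2(d[1],d[0])),np.linalg.norm(d))
org=((p[...,0]-p[...,2]>45)&(p[...,1]-p[...,2]>15)).astype(np.uint8);org[:,:230]=0;org[:,330:]=0;org[:110]=0;org[230:]=0
r=cv2.minAreaRect(np.argwhere(org)[:,::-1].astype(np.float32));B=cv2.boxPoints(r);W=atz(f,B,24);print('stand',r,W.mean(0).round(1),[ (np.degrees(np.arctan2(*(W[i]-W[i-1])[[1,0]])).round(1),np.linalg.norm(W[i]-W[i-1]).round(1)) for i in range(4)])
red=((p[...,0]-p[...,1]>60)&(p[...,0]-p[...,2]>60)&(p[...,1]<60)).astype(np.uint8)[110:230,230:330]
n,l,s,c=cv2.connectedComponentsWithStats(red);i=1+s[1:,4].argmax();print(s[i],c[i]);
P=np.argwhere(l==i)[:,::-1]+(230,110)
z=np.array([bydepth(f,q)[0] for q in P]);k=z[:,2]>80
print('top',k.sum(),z[k].mean(0),z[k].min(0),z[k].max(0))
q=cv2.minAreaRect(P[k].astype(np.float32));W=atz(f,cv2.boxPoints(q),88);print(W.mean(0).round(1),[ (np.degrees(np.arctan2(*(W[i]-W[i-1])[[1,0]])).round(1),np.linalg.norm(W[i]-W[i-1]).round(1)) for i in range(4)])
E
```

```text
[ 591.76953899 -226.92581185   24.        ]
-155.9750457904485 90.76427687007538
-156.17842854412925 90.69546661379358
stand ((278.0, 171.0), (74.0, 50.0), 90.0) [ 592.2 -228.9   24. ] [(np.float64(-157.9), np.float64(89.5)), (np.float64(113.4), np.float64(57.8)), (np.float64(24.5), np.float64(89.5)), (np.float64(-66.6), np.float64(61.6))]
[ 41  57  15  33 454] [48.30837004 72.62334802]
top 454 [ 590.41389121 -228.95867051   89.78182224] [ 528.81557059 -254.22714945   82.32899837] [ 607.99602113 -217.54856608  390.23423116]
[ 591.4 -228.9   88. ] [(np.float64(-157.1), np.float64(32.5)), (np.float64(113.4), np.float64(13.7)), (np.float64(23.6), np.float64(32.5)), (np.float64(-66.6), np.float64(14.1))]
```

drive_tool(commands=[[60,[3.7,-1.7,45],0],[60,[0,0,45],0],[60,[0,0,45],0],[60,[0,0,35],0],[60,[0,0,34],0],[60,[0,0,0],0],[60,[0,0,0],0]])

```text
clock: 3.8
tool_pos: [591.8, -229.3, 42.4]
tool_rot: [0.639, -3.075, -0.001]
ft_force: [1.0, -0.6, -0.1]
finger_gap: 0.706
```

drive_tool(commands=[[8,[0,0,0],0],[8,[0,0,0],0],[8,[0,0,0],0],[8,[0,0,0],0],[8,[0,0,0],0],[8,[0,0,0],0]], newtons=40)

```text
clock: 4.4
tool_pos: [593.0, -230.3, 44.3]
tool_rot: [-0.64, 3.073, -0.003]
ft_force: [-1.8, -0.4, 7.2]
finger_gap: 0.181
```

```bash
python3 -c "
from h import *
st()"
```

```text
{'clock': 4.4, 'qpos': [-0.557, 0.525, 1.564, 0.0, 1.049, -2.538], 'tool_pos': [592.965, -230.281, 44.276], 'tool_rot': [-0.64, 3.073, -0.003], 'ft_force': [-1.81, -0.384, 7.201], 'ft_torque': [0.194, 0.165, 0.025], 'finger_gap': 0.181}
```

drive_tool(commands=[[8,[0,0,-3],0],[8,[0,0,-5],0],[8,[0,0,-8],0],[8,[0,0,-10],0],[8,[0,0,-20],0],[8,[0,0,-40],0],[8,[0,0,-40],0],[8,[0,0,-30],0]], newtons=70)

```text
clock: 5.2
tool_pos: [592.5, -230.1, 202.0]
tool_rot: [-0.64, 3.073, -0.004]
ft_force: [0.1, 0.2, -0.3]
finger_gap: 0.179
```

drive_tool(commands=[[8,[0,0,0],0],[8,[0,0,0],0]])

```text
clock: 5.4
tool_pos: [592.2, -229.9, 199.5]
tool_rot: [-0.64, 3.074, -0.002]
ft_force: [-0.1, 0.6, -1.4]
finger_gap: 0.181
```

```bash
python3 - <<'E'
from h import *
st()
p,d=grab('wrist');f=load('wrist')
q,d2=grab('side')
s=telemetry.observe();g=load('side');c=proj(g,s['tool_pos'])[0];print(c)
x,y=int(c[0]),int(c[1]);x0=max(0,x-50);y0=max(0,y-45)
a=cv2.resize(q[y0:y0+90,x0:x0+100],None,fx=4,fy=4,interpolation=cv2.INTER_CUBIC);print(x0,y0)
b=cv2.resize(p[200:400,180:380],(400,400))
hh=min(a.shape[0],b.shape[0]);save('c3.png',np.hstack([a[:hh,:400],b[:hh]]))
E
```

```text
{'clock': 5.4, 'qpos': [-0.557, 0.338, 1.479, -0.0, 1.322, -2.538], 'tool_pos': [592.156, -229.876, 199.48], 'tool_rot': [-0.64, 3.074, -0.002], 'ft_force': [-0.149, 0.613, -1.377], 'ft_torque': [0.03, 0.002, 0.034], 'finger_gap': 0.181}
[302.52946717 238.42301968]
252 193
```

View pics/c3.png

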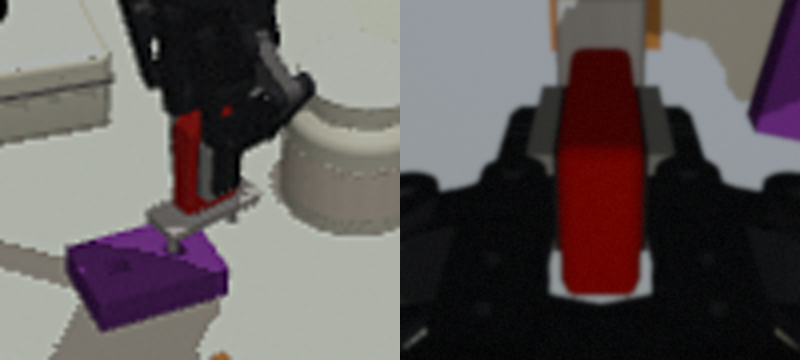

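The spanner is held upright. I'll work out its offset in the grip from the handle's top face, with its edges at rows of about 275 and 346 in the full picture.

```bash
python3 - <<'E'
from h import *
f=load('wrist');s=telemetry.observe();R=Ro.from_rotvec(s['tool_rot']).as_matrix();T=np.array(s['tool_pos'])
p=f['p'].astype(int)
print([(v,p[v,279].tolist(),round(float(f['d'][v,279]),1)) for v in range(220,355,3)])
X=atz(f,[(259,275),(300,275),(261,346),(299,346)],243);print(((X-T)@R).round(1))
X=bydepth(f,[(279,280),(279,310),(279,340)]);print(((X-T)@R).round(1))
for o in range(-3,4):print(o,proj(f,[T+R@[o+17,0,-43.7],T+R@[o-17,0,-43.7],T+R@[o+17,0,12.3],T+R@[o+30,0,20.3]])[:,1].round(1))
E
```

```text
[(220, [97, 95, 90], 163.2), (223, [86, 73, 69], 164.5), (226, [60, 3, 4], 158.6), (229, [58, 2, 0], 153.2), (232, [60, 2, 2], 150.6), (235, [60, 2, 2], 146.8), (238, [60, 2, 3], 143.3), (241, [59, 2, 1], 139.8), (244, [60, 7, 3], 136.6), (247, [60, 2, 0], 132.1), (250, [60, 3, 5], 130.2), (253, [57, 0, 0], 127.5), (256, [59, 0, 0], 123.7), (259, [60, 3, 4], 122.6), (262, [58, 0, 0], 118.5), (265, [59, 0, 0], 117.2), (268, [59, 2, 1], 114.5), (271, [65, 0, 2], 112.6), (274, [85, 2, 0], 112.0), (277, [97, 11, 6], 112.1), (280, [103, 4, 2], 111.0), (283, [106, 5, 4], 111.1), (286, [106, 0, 0], 112.9), (289, [106, 2, 1], 111.8), (292, [106, 5, 0], 112.1), (295, [107, 6, 2], 113.0), (298, [108, 10, 10], 114.0), (301, [107, 11, 9], 114.6), (304, [107, 7, 7], 115.3), (307, [105, 0, 0], 114.2), (310, [106, 7, 5], 114.6), (313, [104, 0, 0], 114.7), (316, [104, 0, 0], 114.8), (319, [106, 8, 4], 115.1), (322, [105, 5, 2], 117.5), (325, [105, 7, 5], 115.9), (328, [105, 5, 3], 117.4), (331, [104, 0, 0], 117.7), (334, [103, 0, 0], 117.6), (337, [103, 0, 0], 117.1), (340, [103, 0, 0], 118.7), (343, [103, 2, 0], 119.1), (346, [101, 37, 35], 120.9), (349, [138, 142, 144], 415.2), (352, [45, 47, 49], 81.7)]
[[ 14.9  -9.  -46.3]
 [ 14.9   5.9 -46.2]
 [-16.8  -8.9 -46.3]
 [-16.8   6.1 -46.3]]
[[ 13.8  -1.7 -47.9]
 [  1.1  -1.7 -47.8]
 [-12.8  -1.7 -47.6]]
-3 [273.7 347.7 222.2 195.2]
-2 [271.3 345.8 220.5 193.5]
-1 [268.9 343.8 218.7 191.7]
0 [266.5 341.8 217.  190. ]
1 [264.  339.8 215.2 188.2]
2 [261.6 337.7 213.4 186.4]
3 [259.1 335.7 211.7 184.7]
```

drive_tool(commands=[[8,[0,0,0],8.12],[8,[0,0,0],8.12],[8,[0,0,0],8.12],[8,[0,0,0],8.12],[8,[0,0,0],8.12],[8,[22,38,0],0],[8,[22,38,0],0],[8,[22,38,0],0]])

```text
clock: 6.3
tool_pos: [560.4, -99.8, 195.9]
tool_rot: [-0.467, -3.103, -0.002]
ft_force: [0.6, 1.3, -0.5]
finger_gap: 0.176
```

drive_tool(commands=[[8,[22,38,0],0],[8,[22,38,0],0],[8,[22,38,0],0],[8,[22,38,0],0],[8,[22,38,0],0],[8,[22.7,40.3,0],0],[8,[0,0,20],0],[8,[0,0,20],0]])

```text
clock: 7.1
tool_pos: [501.6, 159.5, 156.6]
tool_rot: [-0.46, -3.106, 0.001]
ft_force: [-0.0, -0.1, -1.1]
finger_gap: 0.181
```

drive_tool(commands=[[8,[0,0,15],0],[8,[0,0,0],0],[8,[0,0,0],0]])

```text
clock: 7.4
tool_pos: [502.1, 157.6, 142.3]
tool_rot: [-0.466, -3.104, 0.001]
ft_force: [-0.7, 0.3, -0.3]
finger_gap: 0.18
```

```bash
python3 - <<'E'
from h import *
s=st();R=Ro.from_rotvec(s['tool_rot']).as_matrix();print(R.round(4))
d=R[:2,:2].T@(np.array([504.3,157.9])-s['tool_pos'][:2]);print('tool delta',d)
q,_=grab('side');g=load('side');c=proj(g,s['tool_pos'])[0];x,y=int(c[0]),int(c[1])
p,_=grab('wrist')
a=cv2.resize(q[y-35:y+35,x-40:x+40],None,fx=5,fy=5,interpolation=cv2.INTER_CUBIC)
b=cv2.resize(p[130:270,200:360],(400,350))
save('c4.png',np.hstack([a,b]))
E
```

```text
{'clock': 7.4, 'qpos': [0.078, 0.175, 1.807, 0.0, 1.163, -1.194], 'tool_pos': [502.07, 157.643, 142.26], 'tool_rot': [-0.466, -3.104, 0.001], 'ft_force': [-0.739, 0.318, -0.257], 'ft_torque': [-0.006, 0.014, 0.037], 'finger_gap': 0.18}
[[-9.559e-01  2.936e-01 -2.700e-03]
 [ 2.936e-01  9.559e-01 -2.000e-04]
 [ 2.600e-03 -1.000e-03 -1.000e+00]]
tool delta [-2.0561384   0.90054512]
```

View pics/c4.png

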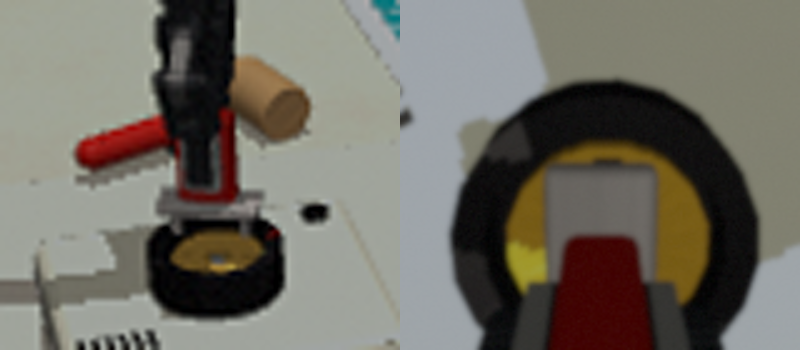

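The pins hover just above the barrel. In the wrist crop the hole peeks out at (608,160) past the crossbar, which is centred at 601, while the ring is centred at 606. I'll measure the lateral offset relative to the crossbar.

```bash
python3 - <<'E'
from h import *
f=load('wrist');s=telemetry.observe();R=Ro.from_rotvec(s['tool_rot']).as_matrix();T=np.array(s['tool_pos'])
p=f['p'].astype(int)
for v in range(188,206,2): print(v,p[v,272:294].max(1).tolist())
# crossbar edges rows 205-225 : grey (low saturation) vs yellow
for v in (205,212,219):
  row=p[v,240:330];sat=row[:,0]-row[:,2];print(v,sat.tolist())
print('pp',f['K'][0,2],f['K'][0,0])
def ty(u,v,h):
  return ((atz(f,[(u,v)],h)-T)@R)[0].round(2)
for h in (T[2]-10,T[2]-12): print('bar',ty(258,212,h),ty(302.5,212,h))
print('barfaredge',ty(280,196,T[2]-10))
print('ring',ty(241,225,90),ty(324,225,90))
E
```

```text
188 [68, 75, 79, 86, 86, 86, 86, 86, 87, 86, 87, 87, 86, 87, 86, 87, 87, 86, 85, 81, 77, 68]
190 [105, 110, 115, 116, 117, 117, 116, 117, 118, 117, 117, 117, 117, 118, 118, 117, 118, 117, 118, 115, 112, 108]
192 [120, 120, 121, 120, 118, 113, 108, 107, 108, 107, 107, 106, 107, 107, 106, 108, 114, 118, 121, 122, 121, 121]
194 [106, 106, 105, 104, 97, 80, 64, 55, 52, 52, 53, 55, 55, 54, 53, 62, 78, 95, 103, 108, 107, 108]
196 [69, 69, 70, 70, 67, 63, 58, 59, 58, 60, 57, 56, 59, 60, 58, 60, 63, 67, 69, 71, 69, 71]
198 [80, 83, 82, 81, 80, 80, 81, 82, 81, 81, 82, 81, 83, 83, 83, 82, 85, 84, 84, 84, 83, 83]
200 [97, 97, 98, 97, 96, 96, 95, 96, 95, 97, 98, 98, 99, 99, 97, 99, 100, 100, 101, 99, 98, 99]
202 [104, 104, 104, 104, 102, 103, 102, 102, 102, 103, 106, 107, 105, 106, 107, 108, 106, 108, 107, 107, 107, 106]
204 [104, 105, 103, 104, 104, 104, 104, 104, 105, 106, 107, 107, 107, 108, 107, 107, 108, 109, 108, 107, 107, 106]
205 [0, 1, -1, -5, -2, -4, 5, 19, 47, 74, 88, 94, 97, 97, 94, 95, 82, 50, 22, 9, 8, 8, 7, 8, 9, 8, 8, 8, 10, 7, 8, 9, 8, 8, 7, 9, 8, 8, 8, 7, 8, 9, 8, 7, 9, 8, 7, 8
[... 312 characters left out ...]
, 8, 8, 8, 9, 7, 9, 8, 8, 7, 8, 10, 9, 8, 7, 7, 11, 29, 60, 88, 98, 98, 100, 98, 99, 97, 101, 97, 97, 96, 102, 96, 98, 93, 79, 55, 28, 7, -1, -2, 2, -3, 4, -5, -2]
219 [0, 12, 35, 69, 88, 92, 96, 95, 95, 94, 95, 99, 97, 97, 97, 92, 86, 55, 26, 11, 9, 8, 9, 8, 7, 8, 7, 7, 7, 8, 8, 8, 8, 8, 9, 9, 8, 9, 7, 7, 10, 8, 8, 9, 8, 7, 9, 8, 9, 8, 10, 8, 8, 9, 9, 8, 8, 8, 8, 8, 8, 12, 35, 67, 88, 99, 100, 97, 97, 99, 98, 95, 98, 100, 99, 97, 98, 97, 99, 100, 99, 92, 77, 56, 28, 5, -1, -3, 3, 1]
pp 279.8625738007702 311.1497902587446
bar [ 22.58 -12.32   9.99] [22.56 10.74  9.99]
bar [ 21.93 -12.46  11.99] [21.92 10.89 11.99]
barfaredge [31.14 -0.91  9.98]
ring [ -0.68 -27.24  53.73] [-0.72 28.76 53.74]
```

```bash
python3 - <<'E'
from h import *
f=load('wrist');s=telemetry.observe();R=Ro.from_rotvec(s['tool_rot']).as_matrix();T=np.array(s['tool_pos'])
p=f['p'].astype(int)
ty=lambda u,v,h:((atz(f,[(u,v)],h)-T)@R)[0].round(2)
print('rowcol',[(v,p[v,281].tolist()) for v in range(180,210)])
print('ring far r=27:',ty(282.7,188.3,90),' hole far 23.8:',ty(282.5,193,90))
for h in (8,12): print('bar top far (30) dz',h,ty(280,199,T[2]-h),' bottom',ty(280,195.3,T[2]-h-8))
# ring edge circle fit at z=90
pts=[]
for v in range(189,232):
  row=p[v];sat=row[:,0]-row[:,2]
  k=np.where(sat[225:262]>48)[0];k2=np.where(sat[300:345]>48)[0]
  if len(k) and v>198: pts.append((225+k[0]-.5,v))
  if len(k2) and v>198: pts.append((300+k2[-1]+.5,v))
for u in range(262,300,3):
  sat=p[178:200,u,0]-p[178:200,u,2];k=np.where(sat>48)[0]
  if len(k):pts.append((u,178+k[0]-.5))
X=((atz(f,pts,90)-T)@R)[:,:2]
A=np.c_[2*X,np.ones(len(X))];c=np.linalg.lstsq(A,(X**2).sum(1),rcond=None)[0];print('ring c',c[:2],np.sqrt(c[2]+c[0]**2+c[1]**2))
from scipy.optimize import least_squares
r=least_squares(lambda c:np.hypot(*(X-c).T)-27,[0,0],loss='soft_l1');print(r.x,np.abs(r.fun).mean())
E
```

```text
rowcol [(180, [14, 14, 14]), (181, [12, 10, 13]), (182, [17, 15, 20]), (183, [15, 16, 15]), (184, [20, 17, 18]), (185, [30, 24, 16]), (186, [50, 37, 12]), (187, [67, 50, 13]), (188, [86, 64, 14]), (189, [105, 80, 17]), (190, [117, 89, 24]), (191, [116, 89, 16]), (192, [107, 82, 21]), (193, [83, 63, 18]), (194, [52, 43, 27]), (195, [49, 46, 43]), (196, [60, 57, 56]), (197, [70, 67, 64]), (198, [81, 78, 75]), (199, [89, 86, 81]), (200, [97, 94, 90]), (201, [102, 98, 94]), (202, [103, 101, 96]), (203, [106, 102, 98]), (204, [106, 102, 98]), (205, [106, 102, 97]), (206, [105, 102, 98]), (207, [105, 101, 97]), (208, [105, 102, 98]), (209, [105, 101, 97])]
ring far r=27: [24.72  0.84 53.72]  hole far 23.8: [21.57  0.72 53.73]
bar top far (30) dz 8 [30.11 -0.91  7.99]  bottom [29.93 -0.91 15.99]
bar top far (30) dz 12 [29.   -0.91 11.99]  bottom [28.88 -0.91 19.99]
ring c [-1.53508411  0.86425687] 27.383088394537758
[-0.98461116  0.88113397] 0.2911404765596888
```

drive_tool(commands=[[8,[-1.3,1,5],0],[8,[0,0,5],0],[8,[0,0,4],0],[8,[0,0,0],0],[8,[0,0,0],0]])

```text
clock: 8.0
tool_pos: [504.3, 158.3, 129.1]
tool_rot: [-0.466, -3.106, 0.0]
ft_force: [0.2, -0.2, -0.9]
finger_gap: 0.178
```

drive_tool(commands=[[8,[0,0,1],0],[8,[0,0,1],0],[8,[0,0,0],0]])

```text
clock: 8.3
tool_pos: [504.4, 158.3, 127.2]
tool_rot: [-0.466, -3.107, 0.0]
ft_force: [0.7, 1.0, -1.0]
finger_gap: 0.178
```

drive_tool(commands=[[8,[0,0,1],0],[8,[0,0,1],0],[8,[0,0,0],0]])

```text
clock: 8.6
tool_pos: [504.3, 158.3, 125.1]
tool_rot: [-0.466, -3.107, 0.0]
ft_force: [0.1, 0.2, -0.9]
finger_gap: 0.179
```

drive_tool(commands=[[8,[0,0,1],0],[8,[0,0,1],0],[8,[0,0,0],0]])

```text
clock: 8.9
tool_pos: [504.4, 158.3, 123.1]
tool_rot: [-0.466, -3.107, 0.0]
ft_force: [0.1, 0.7, -0.7]
finger_gap: 0.181
```

drive_tool(commands=[[8,[0,0,1],0],[8,[0,0,0],0]])

```text
clock: 9.1
tool_pos: [504.4, 158.3, 122.2]
tool_rot: [-0.466, -3.107, 0.0]
ft_force: [-0.5, 0.5, -2.1]
finger_gap: 0.182
```

drive_tool(commands=[[8,[0,0,1],0],[8,[0,0,0],0]])

```text
clock: 9.3
tool_pos: [504.4, 158.3, 121.2]
tool_rot: [-0.466, -3.107, 0.0]
ft_force: [0.1, 0.6, -1.9]
finger_gap: 0.179
```

drive_tool(commands=[[8,[0,0,1],0],[8,[0,0,0],0]])

```text
clock: 9.5
tool_pos: [504.4, 158.3, 120.2]
tool_rot: [-0.466, -3.107, 0.0]
ft_force: [0.5, 1.0, -1.7]
finger_gap: 0.18
```

drive_tool(commands=[[8,[0,0,1],0],[8,[0,0,0],0]])

```text
clock: 9.7
tool_pos: [504.4, 158.3, 119.1]
tool_rot: [-0.466, -3.107, 0.0]
ft_force: [0.5, 0.5, -1.6]
finger_gap: 0.175
```

drive_tool(commands=[[8,[0,0,1],0],[8,[0,0,0],0]])

```text
clock: 9.9
tool_pos: [504.5, 158.3, 118.4]
tool_rot: [0.466, 3.107, 0.0]
ft_force: [-0.0, -0.2, -0.5]
finger_gap: 0.181
```

drive_tool(commands=[[8,[0,0,1],0],[8,[0,0,0],0]])

```text
clock: 10.1
tool_pos: [504.7, 158.4, 118.1]
tool_rot: [0.466, 3.106, 0.0]
ft_force: [-3.0, -0.3, 6.5]
finger_gap: 0.178
```

drive_tool(commands=[[8,[0,0,1],0],[8,[0,0,0],0]])

```text
clock: 10.3
tool_pos: [504.7, 158.4, 117.9]
tool_rot: [0.466, 3.106, -0.0]
ft_force: [-5.3, -0.7, 12.5]
finger_gap: 0.182
```

```bash
python3 - <<'E'
from h import *
st()
p,d=grab('wrist');f=load('wrist')
q,d2=grab('side');s=telemetry.observe();g=load('side');c=proj(g,s['tool_pos'])[0];x,y=int(c[0]),int(c[1])
a=cv2.resize(q[y-30:y+40,x-40:x+40],None,fx=5,fy=5,interpolation=cv2.INTER_CUBIC)
b=cv2.resize(p[130:270,200:360],(400,350))
save('c5.png',np.hstack([a,b]))
E
```

```text
{'clock': 10.3, 'qpos': [0.08, 0.213, 1.818, -0.0, 1.11, -1.193], 'tool_pos': [504.736, 158.415, 117.893], 'tool_rot': [0.466, 3.106, -0.0], 'ft_force': [-5.334, -0.652, 12.53], 'ft_torque': [-0.205, 0.832, -0.07], 'finger_gap': 0.182}
```

View pics/c5.png

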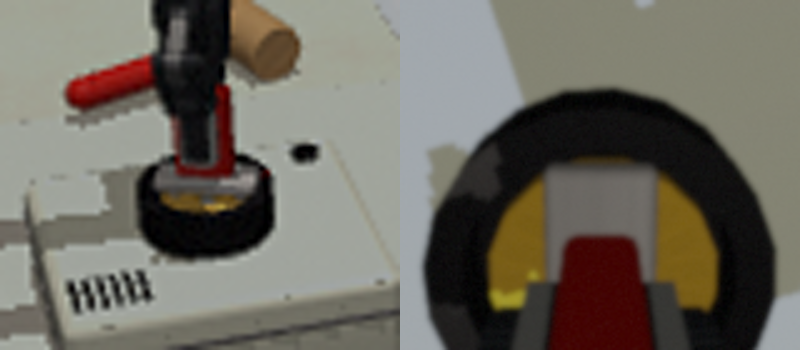

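The bar contacts the rim at TCP 118. That puts the tip offset at 36 mm, the same as when parked, so the pins are about 8 mm into the holes. I'll back off to about 7 mm and start turning gently.

drive_tool(commands=[[8,[0,0,-1.5],0],[8,[0,0,-1],0],[8,[0,0,0],0]])

```text
clock: 10.7
tool_pos: [504.5, 158.3, 118.7]
tool_rot: [0.466, 3.107, 0.0]
ft_force: [0.1, 0.3, -1.4]
finger_gap: 0.176
```

```bash
cat >> h.py <<'E'
def tw():
    s=telemetry.observe();R=Ro.from_rotvec(s['tool_rot']).as_matrix()
    print('t',round(s['clock'],2),'pos',np.round(s['tool_pos'],2),'xang',round(np.degrees(np.arctan2(R[1,0],R[0,0])),2),'F',np.round(s['ft_force'],1),'Ftool',np.round(R.T@s['ft_force'],1),'T',np.round(s['ft_torque'],3))
E
python3 -c "
from h import *
tw()"
```

```text
t 10.7 pos [504.47 158.31 118.68] xang 162.93 F [ 0.1  0.3 -1.4] Ftool [-0.   0.4  1.4] T [0.033 0.004 0.007]
```

drive_tool(commands=[[8,[0,0,0],2.5],[8,[0,0,0],2.5],[8,[0,0,0],0]])

```text
clock: 11.0
tool_pos: [504.7, 158.8, 118.6]
tool_rot: [0.602, 3.083, 0.002]
ft_force: [1.6, 2.7, -0.3]
finger_gap: 0.176
```

```bash
python3 -c "
from h import *
tw()"
```

```text
t 11.0 pos [504.69 158.79 118.65] xang 157.91 F [ 1.6  2.7 -0.3] Ftool [-0.5  3.2  0.3] T [ 0.607 -0.215  0.078]
```

drive_tool(commands=[[8,[0,0.7,0],2.5],[8,[0,0,0],2.5],[8,[0,0,0],0]])

```text
clock: 11.3
tool_pos: [504.8, 159.1, 118.6]
tool_rot: [0.734, 3.055, 0.0]
ft_force: [0.5, 1.8, -1.6]
finger_gap: 0.178
```

```bash
python3 -c "
from h import *
tw()"
```

```text
t 11.3 pos [504.79 159.06 118.64] xang 152.98 F [ 0.5  1.8 -1.6] Ftool [0.4 1.8 1.6] T [ 0.244 -0.18   0.089]
```

drive_tool(commands=[[8,[0,0.4,0],4],[8,[0,0,0],4],[8,[0,0,0],4],[8,[0,0,0],0]])

```text
clock: 11.7
tool_pos: [504.9, 159.3, 118.7]
tool_rot: [-1.049, -2.961, -0.0]
ft_force: [0.9, 0.8, -1.6]
finger_gap: 0.177
```

```bash
python3 -c "
from h import *
tw()"
```

```text
t 11.7 pos [504.93 159.34 118.66] xang 141.0 F [ 0.9  0.8 -1.6] Ftool [-0.2  1.2  1.6] T [ 0.269 -0.202  0.094]
```

Tracking cleanly with about 0.09 N·m of friction. The stop should come near xang ≈ 115°.

drive_tool(commands=[[8,[0,0.1,0],4],[8,[0,0,0],4],[8,[0,0,0],4],[8,[0,0,0],0]])

```text
clock: 12.1
tool_pos: [505.1, 159.5, 118.7]
tool_rot: [1.351, 2.836, 0.001]
ft_force: [1.0, 2.5, -1.6]
finger_gap: 0.183
```

drive_tool(commands=[[8,[0,0,0],3],[8,[0,0,0],3],[8,[0,0,0],0]])

```text
clock: 12.4
tool_pos: [505.2, 159.6, 118.8]
tool_rot: [1.496, 2.762, 0.001]
ft_force: [1.1, 2.0, -1.7]
finger_gap: 0.181
```

```bash
python3 -c "
from h import *
tw()"
```

```text
t 12.4 pos [505.2  159.57 118.79] xang 123.1 F [ 1.1  2.  -1.7] Ftool [1.1 2.  1.7] T [ 0.532 -0.419  0.079]
```

drive_tool(commands=[[8,[0,0.3,0],2],[8,[0,0,0],2],[8,[0,0,0],0]])

```text
clock: 12.7
tool_pos: [505.3, 159.6, 118.8]
tool_rot: [1.592, 2.708, 0.0]
ft_force: [2.4, 1.8, -1.8]
finger_gap: 0.179
```

```bash
python3 -c "
from h import *
tw()"
```

```text
t 12.7 pos [505.34 159.65 118.79] xang 119.12 F [ 2.4  1.8 -1.8] Ftool [0.5 3.  1.8] T [ 0.435 -0.396  0.096]
```

drive_tool(commands=[[8,[0,0,0],1.5],[8,[0,0,0],0],[8,[0,0,0],0]])

```text
clock: 13.0
tool_pos: [505.3, 159.6, 118.8]
tool_rot: [1.63, 2.686, 0.0]
ft_force: [2.1, 2.5, -1.5]
finger_gap: 0.18
```

```bash
python3 -c "
from h import *
tw()"
```

```text
t 13.0 pos [505.34 159.63 118.84] xang 117.5 F [ 2.1  2.5 -1.5] Ftool [1.2 3.  1.5] T [ 0.53  -0.478  0.105]
```

drive_tool(commands=[[8,[0,0,0],1.5],[8,[0,0,0],0],[8,[0,0,0],0]])

```text
clock: 13.3
tool_pos: [505.3, 159.6, 118.8]
tool_rot: [1.666, 2.663, 0.0]
ft_force: [3.0, 2.4, -1.9]
finger_gap: 0.184
```

```bash
python3 -c "
from h import *
tw()"
```

```text
t 13.3 pos [505.33 159.61 118.83] xang 115.95 F [ 3.   2.4 -1.9] Ftool [0.8 3.7 1.9] T [ 0.628 -0.5    0.071]
```

drive_tool(commands=[[8,[0,0.5,0],1],[8,[0,0,0],0],[8,[0,0,0],0]])

```text
clock: 13.6
tool_pos: [505.5, 159.7, 118.7]
tool_rot: [-1.689, -2.648, 0.001]
ft_force: [1.0, 1.7, -1.6]
finger_gap: 0.18
```

```bash
python3 -c "
from h import *
tw()"
```

```text
t 13.6 pos [505.5  159.71 118.73] xang 114.94 F [ 1.   1.7 -1.6] Ftool [1.1 1.6 1.6] T [ 0.45  -0.293  0.079]
```

drive_tool(commands=[[8,[0,0,0],1],[8,[0,0,0],0],[8,[0,0,0],0]])

```text
clock: 13.9
tool_pos: [505.5, 159.7, 118.7]
tool_rot: [-1.712, -2.634, 0.0]
ft_force: [0.4, 1.9, -2.3]
finger_gap: 0.176
```

```bash
python3 -c "
from h import *
tw()"
```

```text
t 13.9 pos [505.53 159.75 118.72] xang 113.94 F [ 0.4  1.9 -2.3] Ftool [1.6 1.1 2.3] T [ 0.431 -0.169  0.108]
```

drive_tool(commands=[[8,[0,0,0],1],[8,[0,0,0],0],[8,[0,0,0],0]])

```text
clock: 14.2
tool_pos: [505.6, 159.8, 118.7]
tool_rot: [-1.735, -2.619, 0.0]
ft_force: [0.9, 1.7, -2.7]
finger_gap: 0.183
```

```bash
python3 -c "
from h import *
tw()"
```

```text
t 14.2 pos [505.57 159.75 118.73] xang 112.94 F [ 0.9  1.7 -2.7] Ftool [1.3 1.5 2.7] T [ 0.32  -0.161  0.076]
```

drive_tool(commands=[[8,[0,0,0],1],[8,[0,0,0],0],[8,[0,0,0],0]])

```text
clock: 14.5
tool_pos: [505.6, 159.8, 118.7]
tool_rot: [-1.758, -2.603, 0.0]
ft_force: [0.5, 1.4, -1.5]
finger_gap: 0.183
```

```bash
python3 -c "
from h import *
tw()"
```

```text
t 14.5 pos [505.59 159.78 118.74] xang 111.94 F [ 0.5  1.4 -1.5] Ftool [1.1 0.9 1.5] T [ 0.39  -0.073  0.077]
```

drive_tool(commands=[[8,[0,0,0],1],[8,[0,0,0],0],[8,[0,0,0],0]])

```text
clock: 14.8
tool_pos: [505.6, 159.8, 118.8]
tool_rot: [-1.781, -2.588, 0.0]
ft_force: [0.7, 1.3, -1.5]
finger_gap: 0.177
```

```bash
python3 -c "
from h import *
tw()"
```

```text
t 14.8 pos [505.62 159.8  118.78] xang 110.94 F [ 0.7  1.3 -1.5] Ftool [1.  1.1 1.5] T [ 0.361 -0.111  0.123]
```

drive_tool(commands=[[8,[0,0,0],1],[8,[0,0,0],0],[8,[0,0,0],0]])

```text
clock: 15.1
tool_pos: [505.6, 159.8, 118.7]
tool_rot: [-1.803, -2.572, 0.0]
ft_force: [0.7, 1.9, -2.6]
finger_gap: 0.181
```

```bash
python3 -c "
from h import *
tw()"
```

```text
t 15.1 pos [505.6  159.82 118.73] xang 109.94 F [ 0.7  1.9 -2.6] Ftool [1.6 1.3 2.6] T [ 0.37  -0.124  0.13 ]
```

drive_tool(commands=[[8,[0,0,0],1],[8,[0,0,0],0],[8,[0,0,0],0]])

```text
clock: 15.4
tool_pos: [505.6, 159.8, 118.8]
tool_rot: [-1.826, -2.557, 0.0]
ft_force: [0.2, 2.6, -2.1]
finger_gap: 0.179
```

```bash
python3 -c "
from h import *
tw()"
```

```text
t 15.4 pos [505.64 159.8  118.77] xang 108.94 F [ 0.2  2.6 -2.1] Ftool [2.4 1.  2.1] T [ 0.381 -0.15   0.186]
```

drive_tool(commands=[[8,[0,0,0],1],[8,[0,0,0],0],[8,[0,0,0],0]])

```text
clock: 15.7
tool_pos: [505.7, 159.8, 118.8]
tool_rot: [1.848, 2.541, 0.0]
ft_force: [0.7, 2.1, -2.6]
finger_gap: 0.176
```

```bash
python3 -c "
from h import *
tw()"
```

```text
t 15.7 pos [505.69 159.79 118.78] xang 107.94 F [ 0.7  2.1 -2.6] Ftool [1.8 1.3 2.6] T [ 0.407 -0.196  0.239]
```

drive_tool(commands=[[8,[0,0,0],0.5],[8,[0,0,0],0],[8,[0,0,0],0]])

```text
clock: 16.0
tool_pos: [505.7, 159.8, 118.8]
tool_rot: [-1.859, -2.533, -0.0]
ft_force: [1.2, 2.2, -2.1]
finger_gap: 0.172
```

```bash
python3 -c "
from h import *
tw()"
```

```text
t 16.0 pos [505.68 159.81 118.79] xang 107.44 F [ 1.2  2.2 -2.1] Ftool [1.8 1.8 2.1] T [ 0.463 -0.19   0.275]
```

Torque is climbing linearly against the stop at about 0.055 N·m per degree. I'm aiming for about 0.42.

drive_tool(commands=[[8,[0,0,0],1],[8,[0,0,0],0.5],[8,[0,0,0],0],[8,[0,0,0],0]])

```text
clock: 16.4
tool_pos: [505.7, 159.8, 118.8]
tool_rot: [1.892, 2.508, 0.0]
ft_force: [1.5, 2.4, -1.7]
finger_gap: 0.18
```

```bash
python3 -c "
from h import *
tw()"
```

```text
t 16.4 pos [505.72 159.81 118.82] xang 105.94 F [ 1.5  2.4 -1.7] Ftool [1.9 2.1 1.7] T [ 0.451 -0.217  0.389]
```

drive_tool(commands=[[8,[0,0,0],1],[8,[0,0,0],0],[8,[0,0,0],0]])

```text
clock: 16.7
tool_pos: [505.7, 159.8, 118.8]
tool_rot: [1.914, 2.491, 0.0]
ft_force: [0.9, 3.0, -1.9]
finger_gap: 0.178
```

```bash
python3 -c "
from h import *
tw()"
```

```text
t 16.7 pos [505.74 159.78 118.82] xang 104.94 F [ 0.9  3.  -1.9] Ftool [2.6 1.7 1.9] T [ 0.533 -0.253  0.337]
```

drive_tool(commands=[[8,[0,0,0],0]])

```text
clock: 16.8
tool_pos: [505.7, 159.8, 118.8]
tool_rot: [1.914, 2.491, 0.0]
ft_force: [1.1, 2.1, -2.2]
finger_gap: 0.179
```

```bash
python3 -c "
from h import *
tw()"
```

```text
t 16.8 pos [505.74 159.81 118.82] xang 104.94 F [ 1.1  2.1 -2.2] Ftool [1.7 1.6 2.2] T [ 0.517 -0.281  0.408]
```

drive_tool(commands=[[8,[0,0,0],0]])

```text
clock: 16.9
tool_pos: [505.7, 159.8, 118.8]
tool_rot: [1.914, 2.491, 0.0]
ft_force: [0.8, 2.7, -2.7]
finger_gap: 0.179
```

```bash
python3 -c "
from h import *
tw()"
```

```text
t 16.9 pos [505.72 159.8  118.82] xang 104.94 F [ 0.8  2.7 -2.7] Ftool [2.4 1.5 2.7] T [ 0.547 -0.27   0.406]
```

drive_tool(commands=[[8,[0,0,0],0.8],[8,[0,0,0],0],[8,[0,0,0],0]])

```text
clock: 17.2
tool_pos: [505.8, 159.8, 118.8]
tool_rot: [1.931, 2.478, 0.0]
ft_force: [1.8, 2.9, -1.5]
finger_gap: 0.179
```

```bash
python3 -c "
from h import *
tw()"
```

```text
t 17.2 pos [505.76 159.78 118.82] xang 104.14 F [ 1.8  2.9 -1.5] Ftool [2.3 2.4 1.5] T [ 0.547 -0.335  0.397]
```

drive_tool(commands=[[8,[0,0,0],0]])

```text
clock: 17.3
tool_pos: [505.8, 159.8, 118.8]
tool_rot: [1.931, 2.478, 0.0]
ft_force: [1.9, 1.9, -1.2]
finger_gap: 0.177
```

```bash
python3 -c "
from h import *
tw()"
```

```text
t 17.3 pos [505.75 159.8  118.84] xang 104.14 F [ 1.9  1.9 -1.2] Ftool [1.4 2.3 1.2] T [ 0.504 -0.302  0.375]
```

Torque has plateaued around 0.39, possibly from the pads giving slightly. I'll firm up the grip and re-check.

drive_tool(commands=[[8,[0,0,0],0],[8,[0,0,0],0],[8,[0,0,0],0]], newtons=110)

```text
clock: 17.6
tool_pos: [505.7, 159.8, 118.8]
tool_rot: [1.931, 2.478, 0.0]
ft_force: [1.4, 4.0, -1.2]
finger_gap: 0.171
```

```bash
python3 -c "
from h import *
tw()"
```

```text
t 17.6 pos [505.74 159.81 118.84] xang 104.14 F [ 1.4  4.  -1.2] Ftool [3.5 2.4 1.2] T [ 0.515 -0.307  0.436]
```

drive_tool(commands=[[8,[0,0,0],0.5],[8,[0,0,0],0],[8,[0,0,0],0]])

```text
clock: 17.9
tool_pos: [505.7, 159.8, 118.8]
tool_rot: [1.942, 2.469, 0.0]
ft_force: [1.7, 2.8, -0.9]
finger_gap: 0.172
```

```bash
python3 -c "
from h import *
tw()"
```

```text
t 17.9 pos [505.73 159.79 118.83] xang 103.64 F [ 1.7  2.8 -0.9] Ftool [2.3 2.3 0.9] T [ 0.506 -0.352  0.41 ]
```

Snug at about 0.42 N·m. I'll unwind to zero torque without dragging the ring back, then lift.

drive_tool(commands=[[8,[0,0,0],-3],[8,[0,0,0],-3],[8,[0,0,0],-1.5],[8,[0,0,0],0],[8,[0,0,0],0]])

```text
clock: 18.4
tool_pos: [505.6, 159.8, 118.7]
tool_rot: [-1.778, -2.59, 0.0]
ft_force: [0.8, 2.3, -1.4]
finger_gap: 0.17
```

```bash
python3 -c "
from h import *
tw()"
```

```text
t 18.4 pos [505.57 159.76 118.73] xang 111.07 F [ 0.8  2.3 -1.4] Ftool [1.8 1.6 1.4] T [ 0.421 -0.2    0.085]
```

drive_tool(commands=[[8,[0,0,0],-1.5],[8,[0,0,0],0],[8,[0,0,0],0]])

```text
clock: 18.7
tool_pos: [505.6, 159.6, 118.8]
tool_rot: [1.743, 2.614, -0.0]
ft_force: [0.3, 1.8, -0.5]
finger_gap: 0.169
```

```bash
python3 -c "
from h import *
tw()"
```

```text
t 18.7 pos [505.64 159.61 118.76] xang 112.62 F [ 0.3  1.8 -0.5] Ftool [1.5 1.  0.5] T [ 0.207 -0.202  0.004]
```

The torque is released at the angle I expected for a ring at home plus clearance. Lifting out and returning to the stand.

drive_tool(commands=[[8,[0,0,-2],0],[8,[0,0,-4],0],[8,[0,0,-6],0],[8,[0,0,-12],0],[8,[0,0,-20],0],[8,[0,0,-20],0],[8,[0,0,-16],0],[8,[0,0,0],-8.26]])

```text
clock: 19.5
tool_pos: [507.5, 159.9, 202.8]
tool_rot: [1.545, 2.73, 0.005]
ft_force: [-0.1, 0.3, -1.3]
finger_gap: 0.175
```

drive_tool(commands=[[8,[0,0,0],-8.26],[8,[0,0,0],-8.26],[8,[0,0,0],-8.26],[8,[0,0,0],-8.26],[8,[0,0,0],-8.26],[8,[0,0,0],-8.26],[8,[0,0,0],-8.26],[8,[0,0,0],-8.26]])

```text
clock: 20.3
tool_pos: [505.7, 159.7, 199.9]
tool_rot: [-0.2, 3.135, -0.0]
ft_force: [0.6, -0.2, -1.8]
finger_gap: 0.174
```

drive_tool(commands=[[8,[0,0,0],-8.26],[8,[0,0,0],-8.26],[8,[8.5,-43.5,0],0],[8,[8.5,-43.5,0],0],[8,[8.5,-43.5,0],0],[8,[8.5,-43.5,0],0],[8,[8.5,-43.5,0],0],[8,[8.5,-43.5,0],0]])

```text
clock: 21.1
tool_pos: [563.1, -101.8, 200.1]
tool_rot: [-0.639, 3.075, -0.001]
ft_force: [0.9, 1.2, -0.7]
finger_gap: 0.174
```

drive_tool(commands=[[8,[8.5,-43.5,0],0],[8,[8.5,-43.5,0],0],[8,[8.5,-43.5,0],0],[8,[0,0,0],0],[8,[0,0,0],0]])

```text
clock: 21.6
tool_pos: [591.3, -230.8, 199.2]
tool_rot: [0.636, -3.076, -0.001]
ft_force: [0.2, -0.1, -2.0]
finger_gap: 0.172
```

```bash
python3 - <<'E'
from h import *
tw();s=telemetry.observe();R=Ro.from_rotvec(s['tool_rot']).as_matrix();print(R.T[:2,:2]@(np.array([591.8,-229.4])-s['tool_pos'][:2]))
p,_=grab('top');w,_=grab('wrist')
a=cv2.resize(p[215:260,213:258],(400,400),interpolation=cv2.INTER_CUBIC)
b=cv2.resize(w[120:320,180:380],(400,400));save('c6.png',np.hstack([a,b]))
f=load('wrist');c=((atz(f,[(0,0)],24)));
org=((w.astype(int)[...,0]-w.astype(int)[...,2]>45)&(w.astype(int)[...,1]-w.astype(int)[...,2]>15)).astype(np.uint8);n,l,S,cc=cv2.connectedComponentsWithStats(org);i=1+S[1:,4].argmax();print(S[i])
E
```

```text
t 21.6 pos [ 591.29 -230.76  199.21] xang -156.63 F [ 0.2 -0.1 -2. ] Ftool [-0.2 -0.2  2. ] T [0.06  0.046 0.02 ]
[-1.0042964   1.04983055]
[ 251  141   59   85 3294]
```

View pics/c6.png

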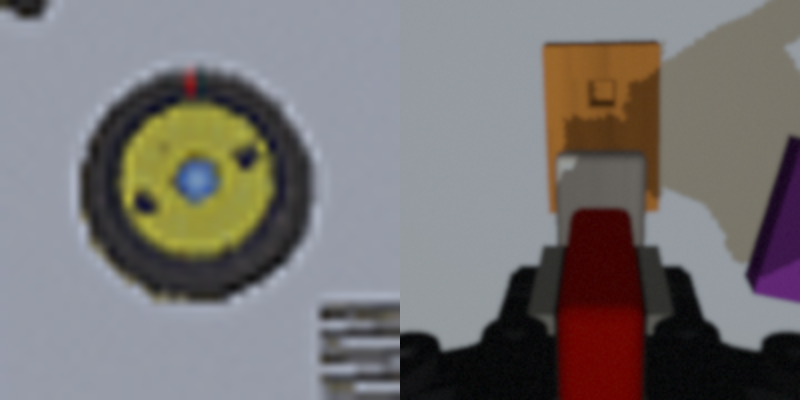

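The ring's holes now lie at about -65°, against -64.75° for home. In the wrist crop the far well is at (601,93), in line with the crossbar centred at 601. Checking the well's position relative to the pins.

```bash
python3 - <<'E'
from h import *
f=load('wrist');s=telemetry.observe();R=Ro.from_rotvec(s['tool_rot']).as_matrix();T=np.array(s['tool_pos'])
ty=lambda u,v,h:((atz(f,[(u,v)],h)-T)@R)[0].round(2)
print('well',ty(280.5,166.5,24),'stand far edge (45):',ty(280.5,141.5,24),'sides',ty(252.5,150,24),ty(309.8,150,24),'bar far(30)',ty(280.5,197,T[2]-12),'bar y',ty(258.5,205,T[2]-12),ty(302.5,205,T[2]-12))
E
```

```text
well [ 1.8780e+01 -1.6000e-01  1.7514e+02] stand far edge (45): [ 4.4340e+01 -1.2000e-01  1.7515e+02] sides [ 35.86 -28.69 175.13] [ 35.74  29.77 175.16] bar far(30) [30.22 -0.58 12.  ] bar y [ 25.91 -12.1   12.  ] [25.85 10.92 12.01]
```

drive_tool(commands=[[8,[-0.8,0.6,35],0],[8,[0,0,40],0],[8,[0,0,35],0],[8,[0,0,20],0],[8,[0,0,5],0],[8,[0,0,0],0],[8,[0,0,0],0]])

```text
clock: 22.4
tool_pos: [593.3, -228.9, 65.7]
tool_rot: [-0.641, 3.073, -0.003]
ft_force: [0.2, -0.0, -1.3]
finger_gap: 0.172
```

drive_tool(commands=[[8,[0,0,2],0],[8,[0,0,2],0],[8,[0,0,2],0],[8,[0,0,0],0]])

```text
clock: 22.8
tool_pos: [591.9, -228.9, 57.7]
tool_rot: [0.639, -3.076, -0.0]
ft_force: [-0.6, -0.3, -1.5]
finger_gap: 0.172
```

drive_tool(commands=[[8,[0,0,2],0],[8,[0,0,2],0],[8,[0,0,2],0],[8,[0,0,0],0]])

```text
clock: 23.2
tool_pos: [591.8, -228.7, 51.3]
tool_rot: [0.639, -3.075, -0.001]
ft_force: [0.2, -0.1, -1.2]
finger_gap: 0.175
```

Pins are in the wells (TCP 51 with no contact). Lowering to the seat.

drive_tool(commands=[[8,[0,0,2],0],[8,[0,0,2],0],[8,[0,0,1],0],[8,[0,0,0],0]])

```text
clock: 23.6
tool_pos: [592.0, -228.8, 46.5]
tool_rot: [0.64, -3.075, -0.0]
ft_force: [0.0, -0.1, -1.3]
finger_gap: 0.176
```

drive_tool(commands=[[8,[0,0,1],0],[8,[0,0,0.5],0],[8,[0,0,0],0]])

```text
clock: 23.9
tool_pos: [592.1, -228.9, 45.2]
tool_rot: [0.64, -3.076, -0.0]
ft_force: [0.6, 0.5, -1.4]
finger_gap: 0.174
```

drive_tool(commands=[[8,[0,0,0.7],0],[8,[0,0,0],0]])

```text
clock: 24.1
tool_pos: [592.1, -228.9, 44.5]
tool_rot: [0.64, -3.076, -0.0]
ft_force: [-0.8, -0.5, -0.8]
finger_gap: 0.169
```

drive_tool(commands=[[8,[0,0,0.7],0],[8,[0,0,0],0]])

```text
clock: 24.3
tool_pos: [592.1, -228.9, 44.5]
tool_rot: [0.64, -3.076, -0.0]
ft_force: [-2.7, 0.7, 4.7]
finger_gap: 0.174
```

Seated. Releasing and retreating.

drive_tool(commands=[[30,[0,0,0],0],[50,[0,0,0],0],[50,[0,0,0],0],[50,[0,0,0],0],[50,[0,0,-10],0],[50,[0,0,-30],0],[50,[0,0,-40],0],[50,[0,0,-40],0]], newtons=40)

```text
clock: 25.1
tool_pos: [591.8, -228.7, 165.5]
tool_rot: [0.64, -3.075, -0.001]
ft_force: [0.5, -0.6, 0.2]
finger_gap: 0.581
```

drive_tool(commands=[[50,[0,0,-40],0],[50,[0,0,-40],0],[50,[0,0,0],0],[50,[0,0,0],0],[50,[0,0,0],0]])

```text
clock: 25.6
tool_pos: [591.4, -228.4, 242.8]
tool_rot: [0.639, -3.074, -0.002]
ft_force: [-0.4, 0.5, -0.6]
finger_gap: 0.584
```

```bash
python3 - <<'E'
from h import *
tw()
w,_=grab('wrist');q,_=grab('side')
b=cv2.resize(q[130:400,150:410],(415,430));save('c7.png',np.hstack([w[:430,100:470],cv2.resize(b,(400,420))]))
E
```

```text
t 25.6 pos [ 591.39 -228.44  242.76] xang -156.5 F [-0.4  0.5 -0.6] Ftool [0.2 0.6 0.6] T [0.005 0.031 0.021]
```

View pics/c7.png

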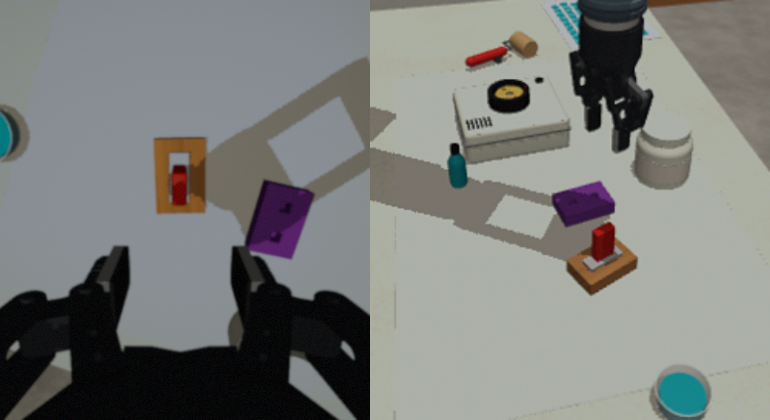

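The spanner stands upright and seated in its stand, seen at (180,175) in the wrist half and (602,250) in the side half. The bystanders are undisturbed and the gripper is clear.

```bash
python3 -c "
from h import *
print(job.job_done())"
```

```text
the job is handed in; nothing more can be done
None
```

I turned the brass ring home and nipped it up, and the spanner is back upright in its stand. The job was handed in at about 26 s on the robot's clock, against the 72 s limit. It reports no verdict.

- **Fitting the pins:** they went into the ring's holes on the first try. The first contact force appeared only with the pins about 8 mm deep, where the crossbar met the rim. It peaked at 12.5 N, and I backed off to about 7 mm before turning.
- **Turning the ring:** I turned it clockwise until the torque rose steadily at the stop, ending at about 0.42 N·m, then released to zero before lifting out. In the top camera the holes were at about -65°, where home works out at -64.75°.
- **Parking the spanner:** the pins went into the wells without side force, and the crossbar touched down at the same height as at pickup.
- **Last checks:** the gripper is open and about 200 mm above where it let go, with about zero force on it. The paints in view and the brayer look unmoved by eye; I did not measure them.

**Checks that disagreed:**
- **Tip distance:** the wrist camera put the pin tips about 4 mm nearer the gripper than contact showed, so I went by contact.
- **Torque plateau:** near the end the torque stuck at about 0.38–0.40 N·m, probably the pads giving slightly. I tightened the grip and it read 0.41–0.44. Torque readings scatter by about 0.03 N·m.

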